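# Mark the centre of the turning blank

## Robot

A 6-joint arm with a two-finger parallel gripper is mounted at the origin on the work surface. World frame = base frame: x ahead of the robot, y to its left, z up, the work surface at z = 0. Lengths are in m, angles in rad, forces in N, time in s.
With the tool pointing down it reaches from about 0.35 to 1 m from the base axis. Payload 7.1 kg.
Tool frame: the origin (TCP) lies between the finger pads; the fingertips stand 22 mm ahead of it and the grasp point (between the pads) lies 3 mm ahead of it; z points along the fingers, y is the line along which they close (so a half turn about z gives the same grasp; the last joint's range is limited). The gripper opens to 85 mm and grips with 20 to 120 N. Pads are 22 mm wide; open, the fingers measure 114 mm over their backs; the gripper's body (76 mm by 85 mm) begins 54 mm behind the grasp point. The pads swing forward as they close: fully open they stand 13 mm farther back than shut.
Start: joints at [1.286, 0.423, 1.63, -0, 1.089, -0.019], TCP at [0.164, 0.603, 0.253] pointing down, gripper open.
Joint ranges: [-3, 3], [-0.9, 2.11], [0.09, 2.58], [-1.31, 4.45], [0.11, 2.69], [-2.54, 2.54]. Speed limits (rad/s): [2.39, 2.39, 3.01, 3.14, 3.14, 3.14].

## Interface

Orientations are given as a rotation vector (axis times angle).
In Python, from rig import manip gives the robot as it stands. The module is installed in compiled form; this text tells all that it offers. Calls block until the motion is done:
- manip.move_to(position, orientation): joint-space move of the TCP to a pose.
- manip.servo_line(position, orientation=None, rate=0.15): straight line of the TCP; orientation=None keeps the orientation; rate is the mean speed in m/s.
- manip.set_joints(angles): joint-space move.
- manip.command_gripper(opening, f_grip=None): finger opening in m; f_grip is the grip in N (None keeps the last); returns when the fingers have stopped.
- manip.hold(seconds).
- manip.solve_ik(position, orientation): joint angles nearest the present ones, or None.
- manip.camera(name): name is "scene" or "top" or "wrist"; returns a dict with "image" (400x640x3 uint8, red, green, blue), "fx", "fy", "cx", "cy" (pixels), "cam_to_world" (4x4, takes a point from camera to world coordinates); the wrist camera has in their place "mount" (4x4, takes a point from camera to tool coordinates, whose origin is the TCP and whose axes are the flange's). Camera axes: x right, y down, z forward; pixel columns grow to the right and rows downward; lengths in m; the calibration is good to about 2 mm. A picture is of the moment at which its call begins: read the wrist's pose just before it. There is no depth.
A pose or a line that the arm cannot do raises manip.IKError and nothing moves.
- manip.sign_off(): hands the job in; it is judged then, once.
Readings, each from a call of its own:
- manip.get_time(): time.
- manip.get_joint_positions(): joint angles.
- manip.get_joint_vel(): joint speeds.
- manip.get_tau(): joint torques, N m.
- manip.get_position(): TCP position.
- manip.get_ee_rot(): TCP orientation.
- manip.get_contact_force(): force on the tool from outside, world axes, zero at the start.
- manip.get_torque(): the same for the moment, N m.
- manip.get_width(): finger opening in m.
- manip.get_grip_force(): force on a finger pad.
Only numpy, scipy, OpenCV 4.12 (cv2) and the standard library are available. Lean on these libraries where they do the work, as an engineer would, in place of code of your own. Each camera call takes 0.05 s, during which the arm holds its last target. There are 200 camera calls.

## Task

Two centre markers stand on the woodturner's bench, and one of them has a round beech blank set under its punch. Mark that blank: press the red plunger head of its marker straight down until it is on its stop, keep it there for a moment (about half a second), then let it spring fully back up, leaving the blank where it sits. Do not press the plunger of the empty marker.

Things in the scene. Friction and masses are not known exactly. Their poses are not given: they have to be found in the camera images.
- head_loaded (a point): top centre of the round red plunger head on the marker that holds the blank (left or right of its twin, turned up to 30 degrees). Head 48 mm across, 16 mm thick, flat top 42 mm across, 174 mm above the bench when up. z up, x away from the marker's column. Pressed 18 mm straight down it meets a steel collar, a hard stop. Spring: 4 N to start, 9 N at the stop; it returns the head by itself.
- head_empty (a point): the same point of the identical marker without a blank, on the other side; to be left alone. Each marker is a teal C-shaped press fixed to the bench: base plate 150 x 110 x 15 mm, column at the robot's side, arm over the plate with its top 130 mm up, steel collar 30 mm across up to 140 mm; only plunger and head are higher
- blank_center (a point): centre of the round beech blank, 60 mm across and 45 mm tall, z up, which stands loose between three short pins on the base plate of its marker, straight below that marker's plunger
- plunger_loaded (a joint): travel of the plunger of the marker that holds the blank, in metres: 0 fully up, 0.018 on its stop
Things that resemble listed ones, but are neither listed nor needed, are in the scene too. What is shaped like the part that bears blank_center but blue is not meant.

How it is judged:
On the way:
1. the plunger over the blank is down on its stop (16 mm or more of its 18 mm) for 0.2 s (value of joint plunger_loaded above 0.016 m), for 0.2 s.
At the end, for the whole second after the job is handed in: the pressed plunger is fully up again (within 3 mm), the blank still stands upright (within 10 degrees) under it within 10 mm of its axis, and the empty marker's plunger is up (within 3 mm) (value of joint plunger_loaded below 0.003 m and horizontal distance between blank_center and head_loaded below 0.01 m and angle between blank_center's own z axis and vertical below 0.17 rad and distance of head_empty from where it was at the start of the episode below 0.003 m); the robot touches nothing.
It fails at once if the empty marker's plunger is pressed (more than 5 mm) (distance of head_empty from where it was at the start of the episode above 0.005 m).
It also fails if it takes over 29 s, if anything falls off the work surface, if the arm or the gripper's body presses on something with over 40 N, if the wrist force passes 120 N, or if a joint passes its speed limit or range.

## Working session

There is one attempt and no reset: what is moved stays moved. The work goes in short steps, each a Python script; the robot and the scene stay as the last script left them, time stands still between calls to the robot, and variables do not carry over. Pictures are saved under pics/ and viewed, at most 10 in all, crops included, and the job is handed in when it is done.

```bash
mkdir -p pics; python3 - <<'E'
from rig import manip
import cv2,numpy as np,pickle
for n in("scene","top"):
    c=manip.camera(n); pickle.dump(c,open(n+".pkl","wb"))
    cv2.imwrite(f"pics/{n}.png",c["image"][...,::-1])
    print(n,c["fx"],c["cx"],c["cy"],np.round(c["cam_to_world"],3).tolist())
print(manip.get_time(),manip.get_ee_rot())
E
```

```text
scene 419.2726169654029 308.6518440163511 201.83569593015412 [[0.774, 0.54, -0.329, 0.923], [0.633, -0.658, 0.409, -0.475], [0.004, -0.525, -0.851, 1.003], [0.0, 0.0, 0.0, 1.0]]
top 401.925818585033 309.781926297851 204.44607239380676 [[0.025, -0.981, 0.192, 0.393], [-1.0, -0.028, -0.012, -0.047], [0.017, -0.192, -0.981, 1.11], [0.0, 0.0, 0.0, 1.0]]
0.1 [-4.16294526e-01 -3.11368546e+00  2.09501217e-03]
```

View pics/scene.png

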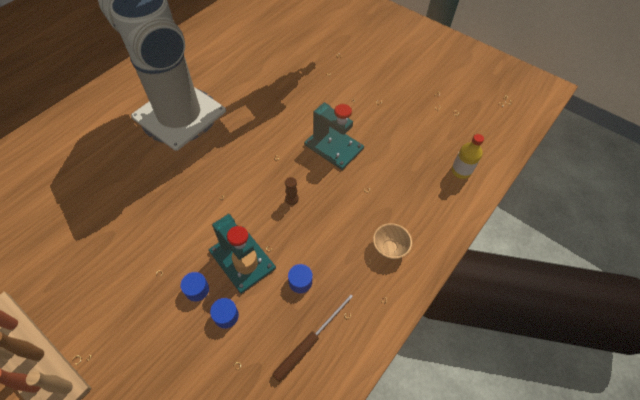

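View pics/top.png

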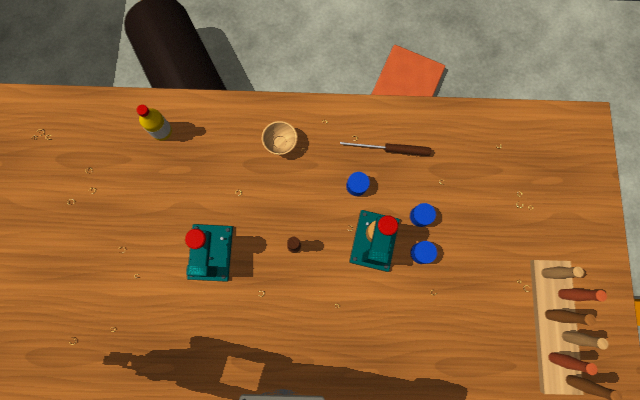

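The scene view shows heads at (343,110), whose marker is empty, and at (238,236), with the beech blank below it at (245,262). In the top view the same heads are at (195,239), empty, and (388,225), loaded. Red lookalikes are the bottle cap at scene (478,139) and top (142,110), plus tool handles on the rack. I choose the head at scene (238,236), and will check it with a crop and triangulate.

```bash
python3 - <<'E'
import cv2,numpy as np,pickle
C={n:pickle.load(open(n+".pkl","rb")) for n in("scene","top")}
im=C["scene"]["image"][180:310,170:310,::-1]
cv2.imwrite("pics/crop.png",cv2.resize(im,None,fx=4,fy=4,interpolation=cv2.INTER_CUBIC))
for lab,px in(("loaded",{"scene":(238,236),"top":(388,225)}),("empty",{"scene":(343,110),"top":(195,239)})):
  for n,c in C.items():
    h=cv2.cvtColor(c["image"],cv2.COLOR_RGB2HSV)
    m=(((h[...,0]<6)|(h[...,0]>174))&(h[...,1]>190)&(h[...,2]>110)).astype(np.uint8)
    _,L,S,cen=cv2.connectedComponentsWithStats(m)
    l=L[px[n][1],px[n][0]]; print(lab,n,l,S[l],cen[l].round(1))
    T=c["cam_to_world"];d=T[:3,:3]@[(cen[l][0]-c["cx"])/c["fx"],(cen[l][1]-c["cy"])/c["fy"],1]
    for z in (.166,.17,.174): print(z,(T[:3,3]+d*(z-T[2,3])/d[2]).round(4))
E
```

```text
loaded scene 4 [228 227  20  18 277] [237.2 235.2]
0.166 [ 0.531 -0.242  0.166]
0.17 [ 0.5329 -0.2432  0.17  ]
0.174 [ 0.5348 -0.2443  0.174 ]
loaded top 2 [378 216  20  19 304] [387.5 224.9]
0.166 [ 0.5331 -0.2442  0.166 ]
0.17 [ 0.5325 -0.2434  0.17  ]
0.174 [ 0.5319 -0.2426  0.174 ]
empty scene 1 [336 105  15  11  89] [342.6 110. ]
0.166 [0.4852 0.2122 0.166 ]
0.17 [0.4873 0.2089 0.17  ]
0.174 [0.4894 0.2056 0.174 ]
empty top 3 [185 229  20  20 305] [194.6 238.4]
0.166 [0.4888 0.2093 0.166 ]
0.17 [0.4884 0.2082 0.17  ]
0.174 [0.488  0.2072 0.174 ]
```

View pics/crop.png

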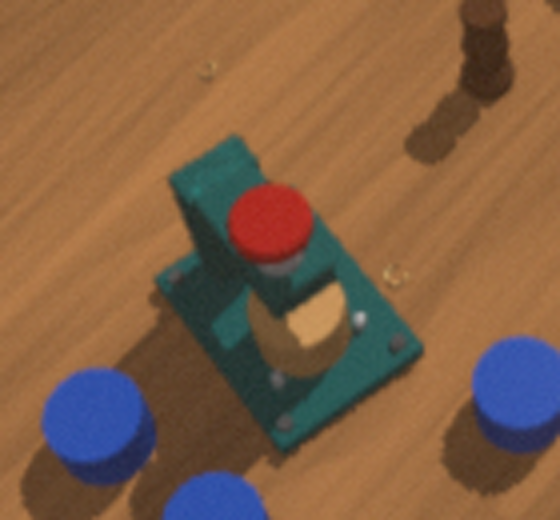

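The crop shows the red head at (270,222) on the marker with a beech, not blue, blank under its arm at (300,330), so the choice is confirmed. Both views agree on (0.5325, -0.2434). Next I go above it with the gripper shut and take a wrist look.

```bash
python3 - <<'E'
from rig import manip
import cv2,numpy as np
from scipy.spatial.transform import Rotation as R
p=[.5325,-.2434,.30]
best=min(((abs(q[5]),a,q) for a in np.linspace(0,np.pi,13) if (q:=manip.solve_ik(p,[np.pi*np.cos(a),np.pi*np.sin(a),0])) is not None),key=lambda t:t[0])
a=best[1];print(a,np.round(best[2],2))
manip.command_gripper(0.0)
manip.move_to(p,[np.pi*np.cos(a),np.pi*np.sin(a),0])
manip.hold(.3)
P=manip.get_position();r=R.from_rotvec(manip.get_ee_rot())
c=manip.camera("wrist");cv2.imwrite("pics/wrist.png",c["image"][...,::-1])
T=np.eye(4);T[:3,:3]=r.as_matrix();T[:3,3]=P;T=T@c["mount"]
h=cv2.cvtColor(c["image"],cv2.COLOR_RGB2HSV)
m=(((h[...,0]<6)|(h[...,0]>174))&(h[...,1]>190)&(h[...,2]>70)).astype(np.uint8)
_,L,S,cen=cv2.connectedComponentsWithStats(m);l=1+S[1:,4].argmax()
d=T[:3,:3]@[(cen[l][0]-c["cx"])/c["fx"],(cen[l][1]-c["cy"])/c["fy"],1]
print(S[l],cen[l],(T[:3,3]+d*(.17-T[2,3])/d[2]).round(4),P,manip.get_contact_force(),manip.get_width(),manip.get_time())
E
```

```text
0.5235987755982988 [-0.45  0.31  1.68 -0.    1.15  0.07]
[ 293  168   53   52 2150] [318.43255814 193.17953488] [ 0.5323 -0.2423  0.17  ] [ 0.5326273  -0.24317566  0.3000074 ] [ 0.00426922 -0.91180201 -0.29437626] -4.803989222483823e-06 4.45
```

View pics/wrist.png

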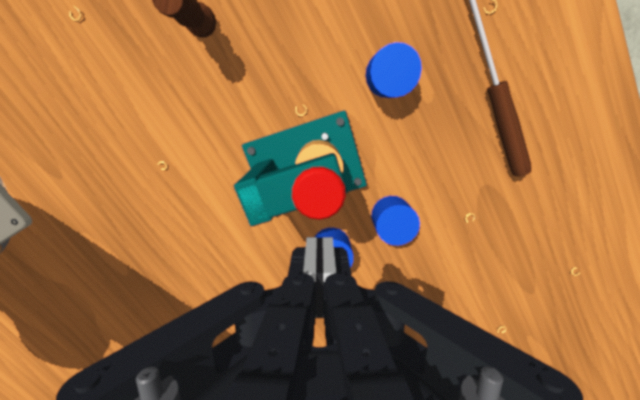

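The wrist view shows the head at (318,193), the beech blank under the same marker at (320,155), and the shut fingertips at (320,245). The estimate agrees within 1 mm. I press in small steps until the force exceeds the spring.

```bash
python3 - <<'E'
from rig import manip
x,y=.5324,-.2427
manip.servo_line([x,y,.204]); manip.hold(.2)
f0=manip.get_contact_force()[2]; print("f0",f0)
z=.200
while z>.171:
    manip.servo_line([x,y,z],rate=.03)
    f=manip.get_contact_force()[2]-f0
    print(round(z,4),round(manip.get_position()[2],4),round(f,1))
    if abs(f)>18: break
    z-=.002 if z>.181 else .001
manip.hold(.6)
print(manip.get_position(),manip.get_contact_force())
manip.servo_line([x,y,.21],rate=.05)
manip.servo_line([x,y,.30])
manip.hold(.3)
c=manip.camera("scene")
import cv2
cv2.imwrite("pics/end.png",cv2.resize(c["image"][180:310,170:310,::-1],None,fx=4,fy=4))
print(manip.get_contact_force(),manip.get_time())
E
```

```text
f0 0.16669466394517923
0.2 0.1999 0.9
0.198 0.1978 0.8
0.196 0.1961 1.4
0.194 0.1942 4.0
0.192 0.1921 4.2
0.19 0.1901 4.6
0.188 0.1882 4.5
0.186 0.1862 5.3
0.184 0.1843 6.1
0.182 0.1823 6.1
0.18 0.1804 6.7
0.179 0.1795 8.2
0.178 0.1785 7.8
0.177 0.178 10.7
0.176 0.178 19.0
[ 0.5327155  -0.24284625  0.17793805] [-3.81419935  1.73179303 19.73765285]
[-0.06081449  0.41545197 -0.31560463] 11.7583
```

View pics/end.png

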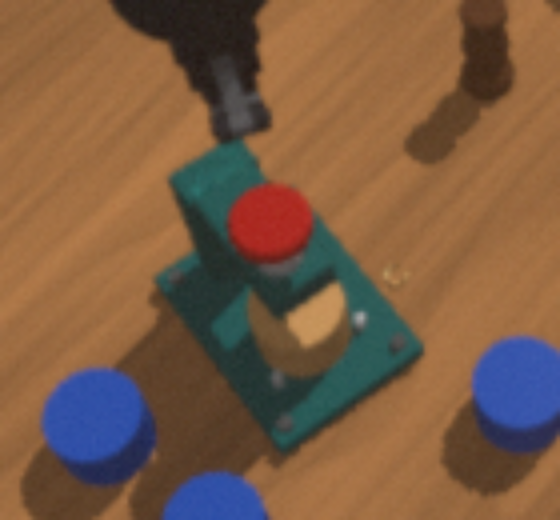

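The hard stop was felt: the tool stayed at z = 0.178 while the force rose to 19 N, and it was held for 0.6 s. The picture shows the head back up at (270,222) and the blank unmoved, the same as before the press.

```bash
python3 -c "
from rig import manip
print(manip.sign_off())"
```

```text
the job is handed in; nothing more can be done
None
```

The loaded marker's plunger was pressed to its stop, held there for 0.6 s and released; it sprang back up with the blank unmoved, the empty marker was not touched, and the job is handed in (no verdict was returned).

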